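# Trace the yellow line to its port and hold the line test

### The arm

A 6-joint arm with a two-finger parallel gripper is mounted at the origin on the work surface. World frame = base frame: x ahead of the robot, y to its left, z up, the work surface at z = 0. Lengths are in mm, angles in rad, forces in N, time in s.
With the tool pointing down it reaches from about 275 to 750 mm from the base axis. Payload 10.2 kg.
Tool frame: the origin (TCP) lies at the very end of the fingers, on their centre line; the grasp point (between the pads) lies 19 mm behind it; x points along the fingers, y is the direction in which the jaws open and shut, and the axes are right-handed (so a half turn about x gives the same grasp; the last joint's range is limited). The gripper opens to 85 mm and grips with 20 to 120 N. Pads are 22 mm wide; open, the fingers measure 114 mm over their backs; the gripper's body (76 mm by 85 mm) begins 54 mm behind the grasp point. The pads swing forward as they close: fully open they stand 13 mm farther back than shut.
Start: joints at [-1.51, 0.313, 1.498, -0, 1.331, -0.223], TCP at [146.99, -504.009, 231.294] pointing down, gripper open.
Joint ranges: [-2.94, 2.94], [-0.97, 2.17], [0.19, 2.56], [-1.23, 4.37], [0.02, 3.11], [-2.88, 2.88]. Speed limits (rad/s): [2.39, 2.39, 3.01, 3.14, 3.14, 3.14].

### API

Orientations are given as a unit quaternion [w, x, y, z].
In Python, from rig import ctrl, viewer, finish_job gives the robot as it stands.
- The arm moves only by the tool carry_out, never from a script. Its argument "targets" is a list of rows, each an object of numbers: "x", "y", "z": the shift along the world's x, y, z in m; "ax", "ay", "az": the turn, a rotation vector about the world's x, y, z in rad; "hand": the opening, from -1 (shut) to 1 (fully open). A call has 1 to 5 rows; each row is the pose to reach, as a shift and turn from the pose commanded when the call began; what a row does not reach only later rows make up. A row lasts 1/8 s, in which the tool goes at most 62.5 mm and 10.7 degrees, less where a joint would pass 70% of its speed; a pose out of reach is approached as far as the arm can. A call with a gripper value outside its range is refused whole. The fingers move at their own pace and stop on an object; "grip_force" is the grip in N (left out, the last holds). Time passes only in rows, so rows that repeat a pose let the fingers close. It gives the time, the measured TCP pose, the force and the opening at its end, in the units of the state.
- ctrl.sense(): the state, without advancing time (a new reading comes with each control period).
- viewer.capture(name): name is "scene" or "top"; returns the picture (480x640x3 uint8, blue, green, red); there is no depth.
- viewer.camera_info(name): a dict with "fx", "fy", "cx", "cy" (pixels), "R" (3x3) and "t" (3): a world point X has camera coordinates R X + t. Camera axes: x right, y down, z forward; pixel columns grow to the right and rows downward; lengths in mm; the calibration is good to about 2 mm. A picture is of the moment at which its call begins. camera_info takes no time and is no camera call.
- finish_job(): hands the job in, once; it reports no verdict.
The state is a dict: "time_s": time; "joints": joint angles; "dq": joint speeds; "tau": joint torques, N m; "eef_pos": TCP position; "ee_rot": TCP orientation; "force": force on the tool from outside, world axes, zero at the start; "wrist_torque": the same for the moment, N m; "grip_width": opening from 0.0 (shut) to 1.0 (fully open).
Only numpy, scipy, OpenCV 4.12 (cv2) and the standard library are available. Lean on these libraries where they do the work, as an engineer would, in place of code of your own. Each camera call takes 0.05 s, during which the arm holds its last target. There are 200 camera calls.

### The job

Find out which port of the black converter the yellow raceway feeds: follow it with your fingertips, from its round desk outlet along every bend to the converter, staying directly over it and no more than 2 cm above it without touching it or the raceways beside it. Then gently press the test button of that port fully down and finish while still holding it down. Press no other test button, and leave the phone, mug, jar and screwdriver where they are.

Things in the scene. Friction and masses are not known exactly. Their poses are not given: they have to be found in the camera images.
- converter: fixed black metal case, 190 mm (its x) by 130 mm (its y) by 40 mm high, origin at the centre of its underside. Three ports, 55 mm apart, in its -y side (at x = -55, 0, +55 mm); on its top, 38 mm in from that side behind each port, stands a test button; beside each port is a small white lamp, which is not a button
- line_yellow: yellow rigid surface raceway fixed to the desk, 14 mm wide and 10 mm high, origin on the desk at its end against the converter's port side. In its frame its centre line runs from the desk outlet at (-50, -260) mm by straight pieces through the bends (-50, -140) and (0, -90) mm to the port at (0, 0). The outlet is a flat aluminium disc 42 mm across. It may enter any of the three ports
- line_grey: grey raceway of the same shape and size as the yellow one, beside it, in another port
- line_blue: blue raceway of the same shape and size as the yellow one, beside it, in another port
- yellow_0 (a point): point on the top face of the yellow raceway, on its centre line (10 mm above the desk): over the desk outlet where the yellow raceway starts. The traced place is judged midway between the two fingers, which are best shut
- yellow_1 (a point): point on the top face of the yellow raceway, on its centre line (10 mm above the desk): along the first straight. The traced place is judged midway between the two fingers, which are best shut
- yellow_2 (a point): point on the top face of the yellow raceway, on its centre line (10 mm above the desk): at the first bend. The traced place is judged midway between the two fingers, which are best shut
- yellow_3 (a point): point on the top face of the yellow raceway, on its centre line (10 mm above the desk): on the slanting piece. The traced place is judged midway between the two fingers, which are best shut
- yellow_4 (a point): point on the top face of the yellow raceway, on its centre line (10 mm above the desk): at the second bend. The traced place is judged midway between the two fingers, which are best shut
- yellow_5 (a point): point on the top face of the yellow raceway, on its centre line (10 mm above the desk): on the last straight, just before the converter. The traced place is judged midway between the two fingers, which are best shut. It lies 40 mm from the converter's side, which rises 30 mm above the raceway
- yellow_port (a point): point on the top face of the yellow raceway where it meets the converter's side. The button that belongs to it is 38 mm (horizontally) farther on, in the +y direction of the converter and of the raceway
- test_0_top (a point): white upright button cap, 22 mm across, on top of the converter; it stands 10 mm out of a round grey housing 38 mm across and its upper face is 62 mm above the desk when up; this point is the centre of its upper face, behind the port at the converter's x = -55 mm
- test_1_top (a point): white upright button cap, 22 mm across, on top of the converter; it stands 10 mm out of a round grey housing 38 mm across and its upper face is 62 mm above the desk when up; this point is the centre of its upper face, behind the port at the converter's x = 0
- test_2_top (a point): white upright button cap, 22 mm across, on top of the converter; it stands 10 mm out of a round grey housing 38 mm across and its upper face is 62 mm above the desk when up; this point is the centre of its upper face, behind the port at the converter's x = +55 mm
- test_0 (a joint): travel of that button, straight down: 0 up, 0.006 m fully down; sprung, fully down takes 5 N, returns when let go
- test_1 (a joint): travel of that button, straight down: 0 up, 0.006 m fully down; sprung, fully down takes 5 N, returns when let go
- test_2 (a joint): travel of that button, straight down: 0 up, 0.006 m fully down; sprung, fully down takes 5 N, returns when let go
- phone: loose black desk phone, about 170 x 190 mm and 71 mm high, on the side of the converter away from the raceways; origin at the centre of its underside
- mug: loose blue mug, 76 mm across, 85 mm high, handle at its +y; origin at the centre of its underside
- jar: loose small jar of dust caps with red lid, 40 mm across, 55 mm high; origin at the centre of its underside
- screwdriver: loose screwdriver with orange handle, 180 mm long, lying along its x; origin under its middle
Mind the look-alikes: they are no part of the job. Leave any blue or green look-alike of the converter alone.

How it is judged:
By the outcome, as a careful person would: the job done as asked, in the order asked, and still so for the second after the job is handed in, while the arm keeps its last pose, push and grip.
It also fails if it takes over 48 s, if anything falls off the work surface, if the arm or the gripper's body presses on something with over 40 N, if the wrist force passes 120 N, or if a joint passes its speed limit or range.

## Working session

There is one attempt and no reset: what is moved stays moved. The work goes in short steps, Python scripts to look and compute and a tool call to move; the robot and the scene stay as the last step left them, time stands still between calls to the robot, and variables do not carry over. Pictures are saved under pics/ and viewed, about 8 in all and at most 12, crops included, and the job is handed in when it is done.

Besides the shell and the picture viewer there is one more tool, called after "Emit:" as name(argument=value, ...), one argument or row to a line, values as JSON. carry_out: Moves the arm, as the interface text tells. Its arguments: {"type":"object","properties":{"targets":{"type":"array"},"grip_force":{"type":"number"}},"required":["targets"]}

```bash
mkdir -p pics
python3 - <<'E'
from rig import ctrl, viewer
import cv2,json
for n in("top","scene"):
    cv2.imwrite(f"pics/{n}0.png",viewer.capture(n)); i=viewer.camera_info(n); print(n,i)
s=ctrl.sense(); print(s)
E
```

```text
top {'fx': 579.2121816279389, 'fy': 579.2121816279389, 'cx': 308.53556775886875, 'cy': 233.95059261072154, 'R': array([[-0.01096624, -0.99991839, -0.00655448],
       [-0.99757834,  0.01139033, -0.06861278],
       [ 0.06868184,  0.00578619, -0.99762183]]), 't': array([ 236.16526325,  548.4746895 , 1248.48478624])}
scene {'fx': 504.0158901764073, 'fy': 504.0158901764073, 'cx': 324.6720857312261, 'cy': 242.00566800094018, 'R': array([[ 0.24756775,  0.96874349,  0.0156929 ],
       [ 0.58749483, -0.13721851, -0.79750919],
       [-0.77042847,  0.20665705, -0.60310267]]), 't': array([-379.61858511, -220.11460917, 1506.61383549])}
{'time_s': 0.1, 'joints': array([-1.51038931e+00,  3.13378230e-01,  1.49835758e+00,  9.88622491e-06,
        1.33096856e+00, -2.23406272e-01]), 'dq': array([-0.00040844, -0.00094122, -0.00289931, -0.00103704, -0.00025279,
        0.00097525]), 'tau': array([ 3.39660452e-03, -4.12893212e+01, -2.60142696e+01, -8.60296973e-05,
        3.02743909e-03, -1.36008060e-05]), 'eef_pos': array([ 146.9835853 , -503.77501393,  230.8017175 ]), 'ee_rot': array([ 0.0996144 ,  0.70003443,  0.10039735, -0.69996367]), 'force': array([0.46679877, 0.54456177, 0.15227425]), 'wrist_torque': array([-0.00953608,  0.00247881,  0.00853667]), 'grip_width': 1.00003862884761}
```

View pics/top0.png

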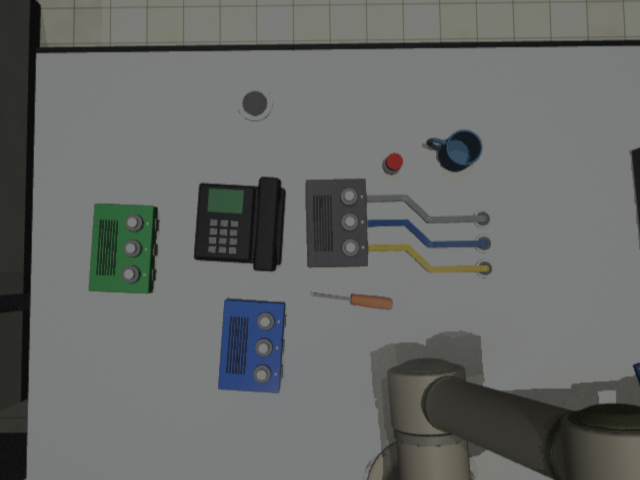

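View pics/scene0.png

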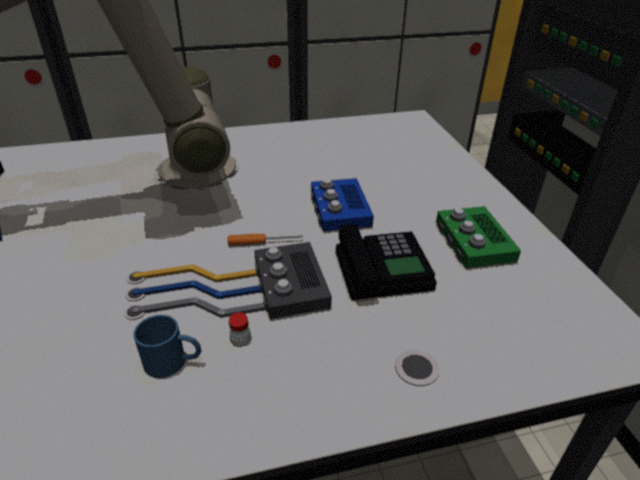

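The top view shows the black converter at about (337,223) with its buttons at (349,196), (350,222) and (350,247). Yellow runs from its outlet at (485,268) through (430,268) and (406,247) to the port at (368,248). The scene view agrees. Next I measure these points.

```bash
cat > h.py <<'E'
from rig import ctrl, viewer
import cv2, numpy as np
def cast(n,px,z):
    i=viewer.camera_info(n); px=np.atleast_2d(px).astype(float)
    d=np.c_[(px[:,0]-i["cx"])/i["fx"],(px[:,1]-i["cy"])/i["fy"],np.ones(len(px))]@i["R"]
    c=-i["R"].T@i["t"]; return c+d*((z-c[2])/d[:,2])[:,None]
def proj(n,X):
    i=viewer.camera_info(n); c=np.atleast_2d(X)@i["R"].T+i["t"]
    return np.c_[c[:,0]/c[:,2]*i["fx"]+i["cx"],c[:,1]/c[:,2]*i["fy"]+i["cy"]]
E
python3 - <<'E'
from h import *
out={}
for n in("top","scene"):
    im=cv2.imread(f"pics/{n}0.png"); hsv=cv2.cvtColor(im,cv2.COLOR_BGR2HSV)
    m=cv2.inRange(hsv,(18,110,70),(35,255,255))
    k,l,st,_=cv2.connectedComponentsWithStats(m); 
    ok=[i for i in range(1,k) if st[i,4]>40]; print(n,st[ok])
    i=[i for i in ok if 100<st[i,1]<320 and st[i,0]<495][0]
    v,u=np.where(l==i); P=cast(n,np.c_[u,v],10)[:,:2]
    print("y range",P[:,1].min(),P[:,1].max())
    yM=P[:,1].max()
    def fit(lo,hi):
        s=P[(P[:,1]>yM-hi)&(P[:,1]<yM-lo)]; f=cv2.fitLine(s.astype(np.float32),cv2.DIST_HUBER,0,.01,.01).ravel(); return f
    L=[fit(8,75),fit(103,128),fit(155,235)]
    def inter(a,b):
        t=np.linalg.solve(np.c_[a[:2],-b[:2]],b[2:]-a[2:]); return a[2:]+t[0]*a[:2]
    print("angles",[np.degrees(np.arctan2(*(f[:2]*np.sign(f[1])))) for f in L])
    B2,B1=inter(L[0],L[1]),inter(L[1],L[2]); print("bends",B1,B2,np.linalg.norm(B1-B2),"(70.7)")
    # outlines
    b=cv2.inRange(hsv,(0,0,20),(180,70,95))
E
python3 - <<'E'
from h import *
im=cv2.imread("pics/top0.png"); 
g=cv2.cvtColor(im,cv2.COLOR_BGR2GRAY)
m=(g[165:285,290:385]<110).astype(np.uint8)
m=cv2.morphologyEx(m,cv2.MORPH_OPEN,np.ones((9,9),np.uint8))
c=max(cv2.findContours(m,0,2)[0],key=cv2.contourArea)
c=cv2.minAreaRect(c+np.array([290,165])); print(c); print("case corners z40",cast("top",cv2.boxPoints(c),40).round(1))
for n,(x0,y0,x1,y1) in{"top":(335,180,366,262),"scene":(260,240,300,300)}.items():
    im=cv2.imread(f"pics/{n}0.png"); h=cv2.cvtColor(im,cv2.COLOR_BGR2HSV)
    g=cv2.cvtColor(im,cv2.COLOR_BGR2GRAY)[y0:y1,x0:x1]
    for t in(120,140,160,180):
        k,l,st,ce=cv2.connectedComponentsWithStats((g>t).astype(np.uint8))
        for i in range(1,k):
            if st[i,4]>30: print(n,t,st[i,2:],(ce[i]+[x0,y0]).round(1),cast(n,ce[i]+[x0,y0],62).round(1)[0])
im=cv2.imread("pics/top0.png")[170:300,290:510]; cv2.imwrite("pics/crop.png",cv2.resize(im,None,fx=3.6,fy=3.6,interpolation=cv2.INTER_CUBIC))
E
```

```text
top [[368 245 121  27 704]]
y range -162.6689197858487 99.46301294586904
angles [np.float32(0.27259034), np.float32(54.2765), np.float32(0.30839416)]
bends [471.3703   -30.294334] [520.62476     5.1292534] 60.66986 (70.7)
scene [[ 480    0   43  102 2091]
 [ 132  265  125   15  614]]
y range -164.14132633299985 100.96157005992613
angles [np.float32(-0.08924074), np.float32(57.679966), np.float32(-0.36559018)]
bends [473.7653   -28.464218] [522.4076      2.3099785] 57.559753 (70.7)
((339.2212219238281, 222.6832275390625), (89.1296157836914, 67.73202514648438), 88.45184326171875)
case corners z40 [[669.1 238.1  40. ]
 [671.3  91.3  40. ]
 [478.5  89.7  40. ]
 [476.2 234.9  40. ]]
top 120 [ 8  7 47] [348.8 195. ] [630.1 143.2  62. ]
top 120 [ 8  7 47] [349.6 220.9] [574.8 142.5  62. ]
top 120 [ 8  7 46] [350.2 246.9] [519.7 142.   62. ]
scene 120 [ 40  13 189] [276.6 244.5] [503.9 152.6  62. ]
scene 120 [10  6 44] [277.5 265.4] [575.4 141.8  62. ]
scene 120 [10  6 49] [282.7 282.4] [630.3 142.7  62. ]
scene 140 [23  4 45] [274.8 244.3] [502.3 148.8  62. ]
scene 140 [ 8  5 32] [282.7 282.2] [629.8 142.7  62. ]
```

View pics/crop.png

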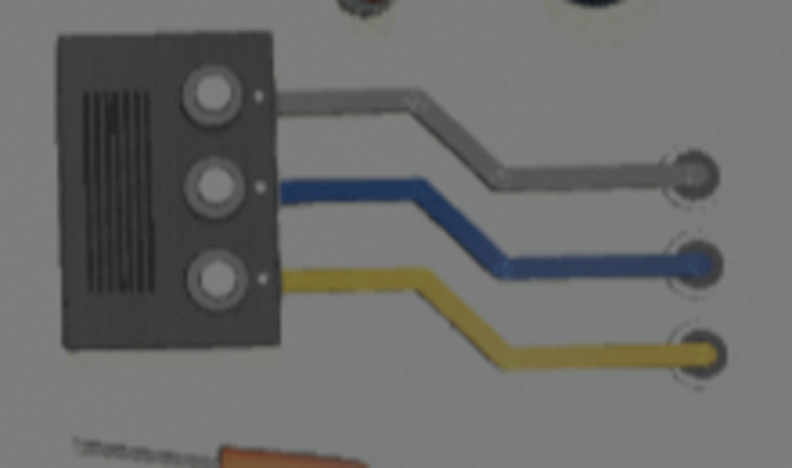

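The crop shows yellow entering the lowest port (crop (280,280)), directly in line with the lowest button (217,280), which is test_0. My slant fit was contaminated by the bends, so I'll refit it and check the predicted points.

Run:
```python
from h import *
im=cv2.imread("pics/top0.png"); m=cv2.inRange(cv2.cvtColor(im,cv2.COLOR_BGR2HSV),(18,110,70),(35,255,255))
v,u=np.where(m>0); P=cast("top",np.c_[u,v],10)
for y in(-150,-100,-45,20,64,90):
    s=P[abs(P[:,1]-y)<6]; print(y,"mid x",s[:,0].mean().round(1),"width",np.ptp(s[:,0]).round(1))
s=P[(abs(P[:,0]-496)<12)]; s=s[abs(s[:,1]+11)<40]; f=cv2.fitLine(s[:,:2].astype(np.float32),2,0,.01,.01).ravel()
print("slant",f,"at x=496 y=",f[3]+(496-f[2])*f[1]/f[0])
from scipy.spatial.transform import Rotation as R
q=ctrl.sense()["ee_rot"]; print(R.from_quat(q[[1,2,3,0]]).as_matrix().round(3))
```

```text
-150 mid x 471.6 width 13.2
-100 mid x 471.5 width 11.0
-45 mid x 471.5 width 8.9
20 mid x 520.3 width 11.1
64 mid x 520.0 width 11.1
90 mid x 520.2 width 11.1
slant [  0.61542237   0.7881975  496.15826    -10.695358  ] at x=496 y= -10.898054
[[-0.     0.28  -0.96 ]
 [ 0.001 -0.96  -0.28 ]
 [-1.    -0.001 -0.   ]]
```

Emit:
carry_out(
  targets=[
    {"x": 0.325, "y": 0.348, "z": -0.151, "hand": -1},
    {"x": 0.325, "y": 0.348, "z": -0.151, "hand": -1},
    {"x": 0.325, "y": 0.348, "z": -0.151, "hand": -1},
    {"x": 0.325, "y": 0.348, "z": -0.151, "hand": -1},
    {"x": 0.325, "y": 0.348, "z": -0.151, "hand": -1},
  ],
  grip_force=20,
)

```text
invalid input at $.targets[0]: expected keys x, y, z, ax, ay, az, hand
```

Emit:
carry_out(
  targets=[
    {"x": 0.325, "y": 0.348, "z": -0.151, "ax": 0, "ay": 0, "az": 0, "hand": -1},
    {"x": 0.325, "y": 0.348, "z": -0.151, "ax": 0, "ay": 0, "az": 0, "hand": -1},
    {"x": 0.325, "y": 0.348, "z": -0.151, "ax": 0, "ay": 0, "az": 0, "hand": -1},
    {"x": 0.325, "y": 0.348, "z": -0.151, "ax": 0, "ay": 0, "az": 0, "hand": -1},
    {"x": 0.325, "y": 0.348, "z": -0.151, "ax": 0, "ay": 0, "az": 0, "hand": -1},
  ],
  grip_force=20,
)

```text
time_s: 0.72
eef_pos: [351.3, -284.7, 136.2]
ee_rot: [0.1, 0.7, 0.1, -0.7]
force: [1.1, -0.1, 0.4]
grip_width: 0.0
```

Emit:
carry_out(
  targets=[
    {"x": 0.121, "y": 0.129, "z": -0.056, "ax": 0, "ay": 0, "az": 0, "hand": -1},
    {"x": 0.121, "y": 0.129, "z": -0.056, "ax": 0, "ay": 0, "az": 0, "hand": -1},
    {"x": 0.121, "y": 0.129, "z": -0.056, "ax": 0, "ay": 0, "az": 0, "hand": -1},
    {"x": 0.121, "y": 0.129, "z": -0.056, "ax": 0, "ay": 0, "az": 0, "hand": -1},
    {"x": 0.121, "y": 0.129, "z": -0.056, "ax": 0, "ay": 0, "az": 0, "hand": -1},
  ],
)

```text
time_s: 1.35
eef_pos: [471.1, -157.5, 80.8]
ee_rot: [-0.1, -0.7, -0.1, 0.7]
force: [-0.5, -1.1, -0.0]
grip_width: 0.002
```

Emit:
carry_out(
  targets=[
    {"x": 0.0005, "y": 0.0015, "z": -0.03, "ax": 0, "ay": 0, "az": 0, "hand": -1},
    {"x": 0.0005, "y": 0.0015, "z": -0.05, "ax": 0, "ay": 0, "az": 0, "hand": -1},
    {"x": 0.0005, "y": 0.0015, "z": -0.06, "ax": 0, "ay": 0, "az": 0, "hand": -1},
    {"x": 0.0005, "y": 0.0015, "z": -0.0605, "ax": 0, "ay": 0, "az": 0, "hand": -1},
    {"x": 0.0005, "y": 0.0015, "z": -0.0605, "ax": 0, "ay": 0, "az": 0, "hand": -1},
  ],
)

```text
time_s: 1.98
eef_pos: [472.1, -156.4, 21.1]
ee_rot: [0.1, 0.7, 0.099, -0.7]
force: [-0.9, 0.9, 0.0]
grip_width: 0.002
```

Run:
```python
from h import *
print(ctrl.sense()["eef_pos"])
im=viewer.capture("scene")[220:340,90:350]; cv2.imwrite("pics/s1.png",cv2.resize(im,None,fx=3,fy=3,interpolation=cv2.INTER_CUBIC))
```

```text
[ 472.10397967 -156.38667233   21.14033834]
```

View pics/s1.png

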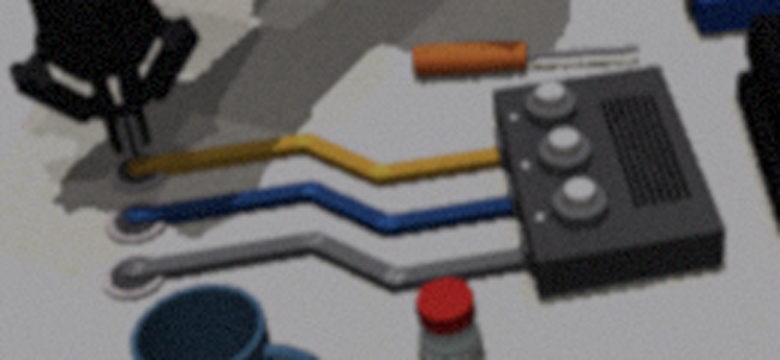

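The fingertips (crop (128,148)) hover just over the yellow outlet (130,165). I'll trace the first straight now.

Emit:
carry_out(
  targets=[
    {"x": -0.0003, "y": 0.024, "z": -0.001, "ax": 0, "ay": 0, "az": 0, "hand": -1},
    {"x": -0.0003, "y": 0.052, "z": -0.001, "ax": 0, "ay": 0, "az": 0, "hand": -1},
    {"x": -0.0003, "y": 0.08, "z": -0.001, "ax": 0, "ay": 0, "az": 0, "hand": -1},
    {"x": -0.0003, "y": 0.108, "z": -0.001, "ax": 0, "ay": 0, "az": 0, "hand": -1},
    {"x": -0.0003, "y": 0.12, "z": -0.001, "ax": 0, "ay": 0, "az": 0, "hand": -1},
  ],
)

```text
time_s: 2.65
eef_pos: [471.7, -34.9, 19.9]
ee_rot: [0.101, 0.7, 0.1, -0.7]
force: [0.3, -0.1, -0.2]
grip_width: -0.002
```

Emit:
carry_out(
  targets=[
    {"x": 0, "y": 0, "z": 0, "ax": 0, "ay": 0, "az": 0, "hand": -1},
    {"x": 0, "y": 0, "z": 0, "ax": 0, "ay": 0, "az": 0, "hand": -1},
  ],
)

```text
time_s: 2.9
eef_pos: [471.8, -36.6, 19.5]
ee_rot: [0.1, 0.7, 0.1, -0.7]
force: [-0.2, -0.2, -1.3]
grip_width: -0.003
```

Next is the slant to (521,14).

Emit:
carry_out(
  targets=[
    {"x": 0.012, "y": 0.0125, "z": 0, "ax": 0, "ay": 0, "az": 0, "hand": -1},
    {"x": 0.0245, "y": 0.025, "z": 0, "ax": 0, "ay": 0, "az": 0, "hand": -1},
    {"x": 0.037, "y": 0.038, "z": 0, "ax": 0, "ay": 0, "az": 0, "hand": -1},
    {"x": 0.049, "y": 0.05, "z": 0, "ax": 0, "ay": 0, "az": 0, "hand": -1},
    {"x": 0.049, "y": 0.05, "z": 0, "ax": 0, "ay": 0, "az": 0, "hand": -1},
  ],
)

```text
time_s: 3.52
eef_pos: [521.2, 15.1, 19.2]
ee_rot: [0.101, 0.7, 0.101, -0.7]
force: [-0.4, -0.4, 0.2]
grip_width: 0.001
```

Emit:
carry_out(
  targets=[
    {"x": 0, "y": 0.015, "z": 0, "ax": 0, "ay": 0, "az": 0, "hand": -1},
    {"x": -0.0003, "y": 0.03, "z": 0, "ax": 0, "ay": 0, "az": 0, "hand": -1},
    {"x": -0.0005, "y": 0.045, "z": 0, "ax": 0, "ay": 0, "az": 0, "hand": -1},
    {"x": -0.0005, "y": 0.058, "z": 0, "ax": 0, "ay": 0, "az": 0, "hand": -1},
    {"x": -0.0005, "y": 0.058, "z": 0, "ax": 0, "ay": 0, "az": 0, "hand": -1},
  ],
)

```text
time_s: 4.15
eef_pos: [519.9, 73.1, 19.3]
ee_rot: [-0.101, -0.7, -0.101, 0.7]
force: [0.2, -0.3, 0.7]
grip_width: -0.002
```

Tracing is done up to 31 mm from the converter. I'll raise the fingers, look once, then move over the button.

Emit:
carry_out(
  targets=[
    {"x": 0, "y": 0, "z": 0.035, "ax": 0, "ay": 0, "az": 0, "hand": -1},
    {"x": 0, "y": 0, "z": 0.07, "ax": 0, "ay": 0, "az": 0, "hand": -1},
    {"x": 0, "y": 0.03, "z": 0.07, "ax": 0, "ay": 0, "az": 0, "hand": -1},
    {"x": -0.0005, "y": 0.06, "z": 0.07, "ax": 0, "ay": 0, "az": 0, "hand": -1},
    {"x": -0.0005, "y": 0.0695, "z": 0.07, "ax": 0, "ay": 0, "az": 0, "hand": -1},
  ],
)

```text
time_s: 4.78
eef_pos: [519.4, 142.5, 89.3]
ee_rot: [-0.1, -0.7, -0.1, 0.7]
force: [-0.3, -0.3, -0.8]
grip_width: -0.003
```

Emit:
carry_out(
  targets=[
    {"x": 0, "y": 0, "z": -0.01, "ax": 0, "ay": 0, "az": 0, "hand": -1},
    {"x": 0, "y": 0, "z": -0.02, "ax": 0, "ay": 0, "az": 0, "hand": -1},
    {"x": 0, "y": 0, "z": -0.02, "ax": 0, "ay": 0, "az": 0, "hand": -1},
  ],
)

```text
time_s: 5.15
eef_pos: [519.0, 140.9, 68.1]
ee_rot: [-0.1, -0.699, -0.1, 0.701]
force: [0.1, 0.6, -0.1]
grip_width: -0.001
```

Run:
```python
from h import *
s=ctrl.sense();print(s["eef_pos"],s["force"])
im=viewer.capture("scene")[190:320,200:360]; cv2.imwrite("pics/s2.png",cv2.resize(im,None,fx=4,fy=4,interpolation=cv2.INTER_CUBIC))
```

```text
[518.98677384 140.90464273  68.13493084] [ 0.11081098  0.62667041 -0.08474398]
```

View pics/s2.png

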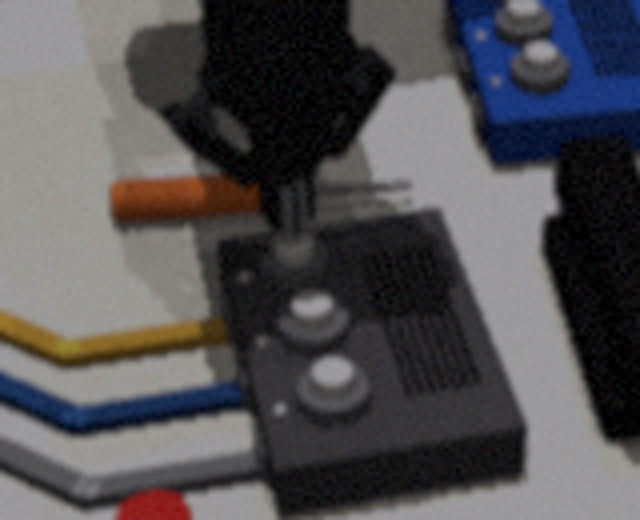

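The fingertips stand over the button cap nearest the screwdriver (crop (295,245)). That is test_0, in line with yellow: line at x 520.1, button at x 519.7, and the neighbouring button is 55 mm away. Now I'll press gently.

Emit:
carry_out(
  targets=[
    {"x": 0.0005, "y": 0.0005, "z": -0.003, "ax": 0, "ay": 0, "az": 0, "hand": -1},
    {"x": 0.0005, "y": 0.0005, "z": -0.006, "ax": 0, "ay": 0, "az": 0, "hand": -1},
    {"x": 0.0005, "y": 0.0005, "z": -0.008, "ax": 0, "ay": 0, "az": 0, "hand": -1},
    {"x": 0.0005, "y": 0.0005, "z": -0.01, "ax": 0, "ay": 0, "az": 0, "hand": -1},
    {"x": 0.0005, "y": 0.0005, "z": -0.01, "ax": 0, "ay": 0, "az": 0, "hand": -1},
  ],
)

```text
time_s: 5.82
eef_pos: [520.0, 142.2, 59.4]
ee_rot: [0.1, 0.7, 0.1, -0.7]
force: [-1.2, -1.6, 2.3]
grip_width: 0.0
```

Emit:
carry_out(
  targets=[
    {"x": 0, "y": 0, "z": -0.001, "ax": 0, "ay": 0, "az": 0, "hand": -1},
    {"x": 0, "y": 0, "z": -0.002, "ax": 0, "ay": 0, "az": 0, "hand": -1},
    {"x": 0, "y": 0, "z": -0.002, "ax": 0, "ay": 0, "az": 0, "hand": -1},
  ],
)

```text
time_s: 6.2
eef_pos: [520.0, 142.2, 57.4]
ee_rot: [0.1, 0.7, 0.1, -0.7]
force: [-2.6, -1.4, 3.6]
grip_width: -0.002
```

Emit:
carry_out(
  targets=[
    {"x": 0, "y": 0, "z": -0.0005, "ax": 0, "ay": 0, "az": 0, "hand": -1},
    {"x": 0, "y": 0, "z": -0.001, "ax": 0, "ay": 0, "az": 0, "hand": -1},
    {"x": 0, "y": 0, "z": -0.0015, "ax": 0, "ay": 0, "az": 0, "hand": -1},
    {"x": 0, "y": 0, "z": -0.0015, "ax": 0, "ay": 0, "az": 0, "hand": -1},
  ],
)

```text
time_s: 6.7
eef_pos: [520.0, 142.2, 56.0]
ee_rot: [0.1, 0.7, 0.1, -0.7]
force: [-2.6, -1.0, 6.7]
grip_width: 0.003
```

Emit:
carry_out(
  targets=[
    {"x": 0, "y": 0, "z": -0.0005, "ax": 0, "ay": 0, "az": 0, "hand": -1},
    {"x": 0, "y": 0, "z": -0.0005, "ax": 0, "ay": 0, "az": 0, "hand": -1},
  ],
)

```text
time_s: 6.95
eef_pos: [520.1, 142.2, 56.0]
ee_rot: [0.1, 0.7, 0.1, -0.7]
force: [-4.3, -1.1, 10.3]
grip_width: -0.003
```

The tip has stopped at z = 56.0, which is the button's end stop, and the force is above 5 N.

Run:
```python
from h import *
for _ in range(3):
    viewer.capture("top"); s=ctrl.sense(); print(s["time_s"],s["eef_pos"],s["force"])
a=viewer.capture("scene"); b=cv2.imread("pics/scene0.png")
for nm,lo,hi,(x0,y0,x1,y1) in[("red",(0,150,60),(6,255,255),(220,300,260,350)),("mug",(95,90,30),(115,255,255),(130,310,205,380)),("orange",(5,150,80),(15,255,255),(220,225,310,250))]:
    print(nm,[np.round([M["m10"]/M["m00"]+x0,M["m01"]/M["m00"]+y0],1) for M in(cv2.moments(cv2.inRange(cv2.cvtColor(i,cv2.COLOR_BGR2HSV),lo,hi)[y0:y1,x0:x1],True) for i in(b,a))])
from rig import finish_job
if s["force"][2]>6 and s["eef_pos"][2]<56.5: print(finish_job())
```

```text
7.0 [520.08896449 142.16817644  55.98126194] [-3.89884359 -1.33842624 11.56705624]
7.05 [520.07675809 142.18601613  55.96433135] [-5.69090018 -1.69621211 10.80966435]
7.1 [520.08396438 142.18540234  55.97107676] [-3.97618517 -1.73050954 11.02468744]
red [array([237.7, 319.7]), array([237.7, 319.9])]
mug [array([161.2, 345.6]), array([161.4, 345.6])]
orange [array([246.2, 238.4]), array([239.6, 238.4])]
the job is handed in; nothing more can be done
None
```

The yellow raceway feeds the port at the converter's x = -55 mm. I handed the job in at about 7.1 s with that port's button, test_0, held fully down.

- **Tracing:** I followed the raceway with shut fingers from the outlet over both bends to about 31 mm from the converter's side. The fingertips stayed about 9–11 mm above it. The small force readings (1.3 N at most) are consistent with no contact.
- **Pressing:** The fingertip stopped at z = 56.0 mm, the button's end stop, and pressed with about 11 N. A sideways reading of about 4–6 N came with it. The line (x ≈ 520.1 mm) matched the button (x ≈ 519.7 mm), and the next button is 55 mm away.
- **Other objects:** In the last picture the jar and mug were where they started. The screwdriver's orange patch had shifted 6.6 px to the left. I put that down to the gripper hiding the right end of the handle, as in the earlier close-up, and I did not check it further. I did not measure the phone again; no move went near it.
- **Measurement disagreements:** My first fit of the slanting piece was off because the bends distorted it. The refit's midpoint agreed with the prediction to about 1 mm. The two cameras differed by about 2 mm on the straight pieces.

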